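# Swing a plate tray home about its pin and wedge it there

### The arm

A 6-joint arm with a two-finger parallel gripper is mounted at the origin on a cart in front of the work surface, level with it; the furniture and walls round the work are solid. World frame = base frame: x ahead of the robot, y to its left, z up, the work surface at z = 0. Lengths are in mm, angles in rad, forces in N, time in s.
With the tool pointing down it reaches from about 275 to 750 mm from the base axis. Payload 10.2 kg.
Tool frame: the origin (TCP) lies at the very end of the fingers, on their centre line; the grasp point (between the pads) lies 19 mm behind it; x points along the fingers, y is the direction in which the jaws open and shut, and the axes are right-handed (so a half turn about x gives the same grasp; the last joint's range is limited). The gripper opens to 85 mm and grips with 20 to 120 N. Pads are 22 mm wide; open, the fingers measure 114 mm over their backs; the gripper's body (76 mm by 85 mm) begins 54 mm behind the grasp point. The pads swing forward as they close: fully open they stand 13 mm farther back than shut.
Start: joints at [-1.548, 0.313, 1.498, -0, 1.331, -0.223], TCP at [127.736, -509.229, 231.294] pointing down, gripper open.
Joint ranges: [-2.94, 2.94], [-0.97, 2.17], [0.19, 2.56], [-1.23, 4.37], [0.02, 3.11], [-2.88, 2.88]. Speed limits (rad/s): [2.39, 2.39, 3.01, 3.14, 3.14, 3.14].

### API

Orientations are given as a unit quaternion [w, x, y, z].
In Python, from rig import ctrl, viewer, order gives the robot as it stands. The module is installed in compiled form; this text tells all that it offers.
- The arm moves only by the tool carry_out, never from a script. Its argument "deltas" is a list of rows, each a list of 7 numbers: the gripper command: -1 is fully open, 1 is shut, values between are in proportion, then the shift along the tool's x, y, z in mm, then the turn, a rotation vector about the tool's x, y, z in degrees. A call has exactly 5 rows; each row is the pose to reach, as a shift and turn from the pose commanded when the call began, along the tool's axes at that moment; what a row does not reach only later rows make up. A row lasts 1/8 s, in which the tool goes at most 62.5 mm and 10.7 degrees, less where a joint would pass 70% of its speed; a pose out of reach is approached as far as the arm can. A call with a gripper value outside its range is refused whole. The fingers move at their own pace and stop on an object; "newtons" is the grip in N (left out, the last holds). Time passes only in rows, so rows that repeat a pose let the fingers close, or fill a call up. It gives the time, the measured TCP pose, the force and the opening at its end, in the units of the state.
- ctrl.sense(): the state, without advancing time (a new reading comes with each control period).
- viewer.capture(name): name is "scene" or "top" or "wrist"; returns the picture (400x640x3 uint8, red, green, blue); there is no depth.
- viewer.calibration(name): a dict with "fx", "fy", "cx", "cy" (pixels), "k1" (the pictures are not rectified: a ray, as slopes to the right and down, at radius r is drawn at 1 + k1 r^2 times it, then the intrinsics apply), "xyz" and "attitude" of the camera in the world; the wrist camera has in their place "T_tool_cam" (4x4, takes a point from camera to tool coordinates, whose origin is the TCP and whose axes are the tool frame's). Camera axes: x right, y down, z forward; pixel columns grow to the right and rows downward; lengths in mm; the calibration is good to about 2 mm. A picture is of the moment at which its call begins: read the wrist's pose just before it. calibration takes no time and is no camera call.
- order.finish_job(): hands the job in, once; it reports no verdict.
The state is a dict: "time_s": time; "joints": joint angles; "dq": joint speeds; "tau": joint torques, N m; "eef_pos": TCP position; "ee_rot": TCP orientation; "force": force on the tool from outside, world axes, zero at the start; "wrist_torque": the same for the moment, N m; "grip_width": opening from 0.0 (shut) to 1.0 (fully open).
Only numpy, scipy, OpenCV 4.12 (cv2) and the standard library are available. Lean on these libraries where they do the work, as an engineer would, in place of code of your own. Each camera call takes 0.05 s, during which the arm holds its last target. There are 200 camera calls.

### The job

The blue tray with the well plate in it turns on the headed pin of the aluminium fixture. Push it near its free corner so that it swings round, away from you, and presses on the sprung rubber stop with roughly 5 N, and hold it so for a moment; never put more than about 12 N on the stop. Then slide the wedge by its red knob in behind the tray until it is firmly snug, so that the tray stays clamped between wedge and stop when you let go; keep the plate in the tray and leave the other things on the desk alone.

Things in the scene. Friction and masses are not known exactly. Their poses are not given: they have to be found in the camera images.
- fixture: fixed aluminium board, 330 x 250 x 8 mm, with a 12 mm steel pin under a 22 mm head (top 22 mm above the desk). Origin: on the pin's axis at desk level; z up. Its frame is called the fixture frame: +x roughly to the robot's right, +y roughly away from the robot. The board spans x -35 to 295, y -132 to 118 mm. A tray at home has its x within 5.5 degrees of this x
- tray: loose blue open tray, 0.18 to 0.36 kg; its ear has a hole round the pin (0.75 mm play) and it slides flat on the board, turning about the pin. Origin: hole centre, underside (8 mm above the desk). In its frame: x 14 to 152, y -20 to 76 mm, walls 4 mm thick, 30 mm high; 6 mm thick ear at x -20 to 14. Starts 20 to 40 degrees clockwise (from above) of home
- push_spot (a point): point on the outside of the tray's y = -20 mm wall near the free corner, at x = 136 mm in the tray's frame, 18 mm above its underside (26 mm above the desk). Push here along the tray's +y to turn the tray counter-clockwise (from above); sliding takes about 1 to 3 N here. Friction at the finger and under the tray takes a share: a push of 9 to 12 N puts some 4 to 9 N on the stop
- stop: grey fixed bracket, 46 x 22 x 44 mm, with a screw and a black rubber pad (18 mm across, axis 30 mm above the desk) facing the fixture's -y; the tray's y = 76 mm wall comes to bear on it. Origin: centre of its foot, at fixture x 125, y 104, z 8 mm. The screw's setting is unknown and must be felt: pad face at fixture y 76 +- 8 mm. The pad is sprung, 4 N/mm over 3 mm (12 N), then hard
- wedge_guide: grey fixed guide of two low rails (66 x 56 x 16 mm) in which the steel wedge slides along the fixture's -x, towards the pin. Origin: between the rails, at fixture x 258, y -22, z 8 mm. The wedge's slanting face rises 6 mm in fixture y per 10 mm of x and bears on the tray's corner at x 152, y -20 mm of the tray's frame
- wedge (a joint): travel of the wedge in m: 0 drawn back (start), grows along the fixture's -x, at most 0.085. About 4 N of friction (plus 30 N per m/s); stays where it is left. With the tray seated it begins to bear at 0.035 to 0.075, depending on the stop screw; then the push needed rises (10 N above sliding is snug). Pushed in too early it bars the tray's way
- wedge_knob (a point): centre of the top of the wedge's upright red knob, 16 mm across, a plain cylinder standing 40 mm above the wedge bar (top 61 mm, foot 21 mm above the desk); it moves with the wedge
- well_plate: loose white well plate, 128 x 85 x 14 mm, lying in the tray with about 2 mm of play. Origin: centre of its underside, z up
- bench_timer: bystander: white timer, 37 x 64 x 60 mm, origin at the centre of its underside
- marker_black: bystander: marker pen with black cap lying on the desk, 17 x 135 x 16 mm, origin at the centre of its underside
- stain_bottle: bystander: small bottle with black cap, 46 mm across, 85 mm high, origin at the centre of its underside
Not all that is in view belongs to the job. There is more than one size of the tray; the job needs the larger.

How it is judged (in metres and radians):
On the way:
1. the tray is pressed on the rubber stop with more than 2.5 N for 0.3 s while the wedge is still drawn back (contact force between tray and stop above 2.5 N and value of joint wedge below 0.012 m), for 0.3 s.
At the end, for the whole second after the job is handed in: the tray lies flat and still at its home heading (within 0.13 rad of the fixture's), bearing on the rubber stop with more than 1.2 N, and the wedge is at least 30 mm in and bears on the tray with more than 1.2 N, with nothing touched by the robot (contact force between tray and stop above 1.2 N and contact force between tray and wedge_guide above 1.2 N and value of joint wedge above 0.03 m and angle between the x axis of tray and the x axis of fixture, either way round below 0.13 rad and angle between tray's own z axis and vertical below 0.03 rad and linear speed of tray below 0.01 m/s).
It fails at once if the tray is rammed into the stop (more than 13 N) (contact force between tray and stop above 13 N).
It fails at once if the well plate has left the tray (z of well_plate in the frame of tray above 0.022 m or z of well_plate in the frame of tray below 0 m).
It fails at once if a bystander is moved by more than 20 mm (distance of any of bench_timer, marker_black, stain_bottle from where it was at the start of the episode above 0.02 m).
It also fails if it takes over 72 s, if anything falls off the work surface, if the arm or the gripper's body presses on something with over 40 N, if the wrist force passes 120 N, or if a joint passes its speed limit or range.

## Working session

There is one attempt and no reset: what is moved stays moved. The work goes in short steps, Python scripts to look and compute and a tool call to move; the robot and the scene stay as the last step left them, time stands still between calls to the robot, and variables do not carry over. Pictures are saved under pics/ and viewed, about 8 in all and at most 12, crops included, and the job is handed in when it is done.

Besides the shell and the picture viewer there is one more tool, called after "Emit:" as name(argument=value, ...), one argument or row to a line, values as JSON. carry_out: Moves the arm, as the interface text tells. Its arguments: {"type":"object","properties":{"deltas":{"type":"array"},"newtons":{"type":"number"}},"required":["deltas"]}

```bash
mkdir -p pics; python3 - <<'E'
from rig import ctrl, viewer, order
import cv2
for n in("scene","top"):
    cv2.imwrite(f"pics/{n}0.png",viewer.capture(n)[:,:,::-1]); print(viewer.calibration(n))
print(viewer.calibration("wrist")); print(ctrl.sense())
E
```

```text
{'fx': 457.2694666408644, 'fy': 457.2694666408644, 'cx': 315.48055543200724, 'cy': 199.91944316286975, 'k1': -0.051553025947830344, 'xyz': array([ -4.03876333, 380.3342201 , 834.89160477]), 'attitude': array([ 0.17101692, -0.43974099,  0.81990681, -0.32424358])}
{'fx': 475.47693929900817, 'fy': 475.47693929900817, 'cx': 316.8044603890703, 'cy': 198.01643018614854, 'k1': -0.13927984282465114, 'xyz': array([ 501.57532727,   -8.58334883, 1140.06912697]), 'attitude': array([ 0.0138937 , -0.69641694,  0.71722999, -0.01978787])}
{'fx': 276.193650108286, 'fy': 276.193650108286, 'cx': 321.5846059519681, 'cy': 200.39652827752568, 'k1': -0.0452785810374817, 'T_tool_cam': array([[ 4.01051947e-04, -2.97640671e-01,  9.54677888e-01,
        -1.41788982e+02],
       [ 9.99999088e-01,  1.35024734e-03,  8.76675533e-07,
        -1.10319883e+00],
       [-1.28931221e-03,  9.54677017e-01,  2.97640941e-01,
        -7.65621237e+01],
       [ 0.00000000e+00,  0.00000000e+00,  0.00000000e+00,
         1.00000000e+00]])}
{'time_s': 0.1, 'joints': array([-1.54839031e+00,  3.13374888e-01,  1.49833480e+00, -7.05590633e-06,
        1.33101219e+00, -2.23384923e-01]), 'dq': array([-8.49470545e-04, -2.12008719e-03, -9.86148627e-04, -7.21595951e-04,
        8.03320795e-05, -3.10998894e-04]), 'tau': array([ 2.61078450e-03, -4.12896788e+01, -2.60143089e+01, -1.58432717e-04,
        3.00679079e-03,  1.20591366e-05]), 'eef_pos': array([ 127.73386844, -508.99319034,  230.81201578]), 'ee_rot': array([ 0.08628475,  0.70181113,  0.08707968, -0.70173585]), 'force': array([0.04350171, 0.22082913, 0.16795855]), 'wrist_torque': array([ 0.01253193,  0.02566616, -0.06338997]), 'grip_width': 1.0010750947802989}
```

View pics/top0.png

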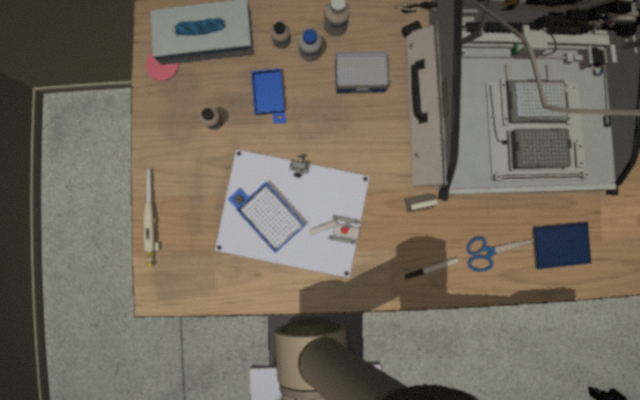

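View pics/scene0.png

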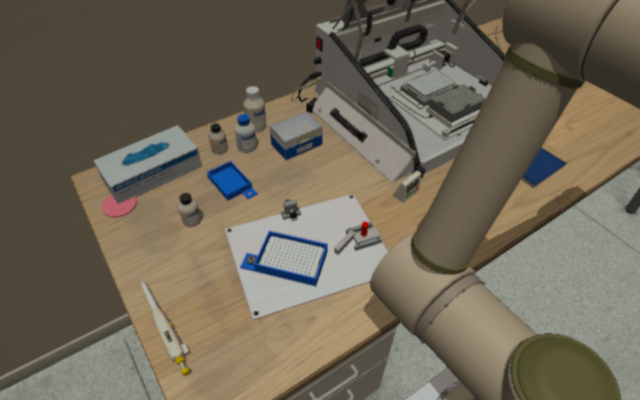

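The top view shows the large blue tray holding the white plate at about (270,215), with its pin at (238,200). The stop is at (300,165) and the red knob at (345,230). The small empty blue tray at (268,92) is the decoy. I'll fit the board outline next.

```bash
cat > h.py <<'E'
import numpy as np, cv2
from scipy.spatial.transform import Rotation as R
from rig import ctrl, viewer, order
def q(a): return R.from_quat(np.r_[a[1:],a[0]])
def cam(n,s=None):
    c=viewer.calibration(n)
    if n=="wrist":
        s=s or ctrl.sense(); T=c["T_tool_cam"]; Rt=q(s["ee_rot"]).as_matrix()
        return c,Rt@T[:3,:3],Rt@T[:3,3]+s["eef_pos"]
    return c,q(c["attitude"]).as_matrix(),np.array(c["xyz"])
def proj(C,P):
    c,Rm,t=C; p=(np.atleast_2d(P)-t)@Rm; p=p[:,:2]/p[:,2:]
    p=p*(1+c["k1"]*(p**2).sum(1,keepdims=True)); return p*[c["fx"],c["fy"]]+[c["cx"],c["cy"]]
def ray(C,uv,z):
    c,Rm,t=C; d=(np.atleast_2d(uv)-[c["cx"],c["cy"]])/[c["fx"],c["fy"]]; p=d.copy()
    for _ in range(20): p=d/(1+c["k1"]*(p**2).sum(1,keepdims=True))
    v=np.c_[p,np.ones(len(p))]@Rm.T; return t+v*((z-t[2])/v[:,2:])
def fix2w(F,P):   # F=(x,y,th)
    P=np.atleast_2d(P).astype(float); o=P.copy(); c,s=np.cos(F[2]),np.sin(F[2])
    o[:,0]=F[0]+c*P[:,0]-s*P[:,1]; o[:,1]=F[1]+s*P[:,0]+c*P[:,1]; return o
E
cat > m.py <<'E'
from h import *
from scipy.optimize import least_squares
im=cv2.imread("pics/top0.png"); C=cam("top")
hsv=cv2.cvtColor(im,cv2.COLOR_BGR2HSV)
m=((hsv[...,1]<45)&(hsv[...,2]>120)).astype(np.uint8); m[:, :200]=0; m[:,400:]=0; m[:140]=0;m[290:]=0
m=cv2.morphologyEx(m,cv2.MORPH_OPEN,np.ones((3,3)))
cs=max(cv2.findContours(m,0,2)[0],key=cv2.contourArea); hull=cv2.convexHull(cs)[:,0].astype(float)
w=ray(C,hull,8)[:,:2].astype(np.float32); r=cv2.minAreaRect(w); print("rect",r); box=cv2.boxPoints(r)
print(box)
ctr=np.array(r[0])
best=None
for k in range(4):
    a=np.radians(r[2]+90*k)
    if abs(np.angle(np.exp(1j*(a+np.pi/2))))<np.pi/4: th=a
F=np.r_[0,0,th]; F[:2]=ctr-fix2w(np.r_[0,0,th],[130,-7,0])[0,:2]
print("F",F)
ang=np.radians
blue=cv2.inRange(hsv,(105,90,40),(125,255,255)); blue[:145]=0; blue[:,:200]=0; blue[:,400:]=0
red=(cv2.inRange(hsv,(0,120,80),(6,255,255))|cv2.inRange(hsv,(172,120,80),(180,255,255))); red[:145]=0;red[:,:200]=0; red[:,400:]=0;red[290:]=0
k=np.argwhere(red>0).mean(0)[::-1]; kw=ray(C,k,55)[0]
def tofix(P): d=P[:2]-F[:2]; c,s=np.cos(F[2]),np.sin(F[2]); return np.array([c*d[0]+s*d[1],-s*d[0]+c*d[1]])
print("knob px",k,"world",kw,"fix",tofix(kw))
# tray heading: fit by mask overlap
bm=cv2.morphologyEx(blue,cv2.MORPH_CLOSE,np.ones((15,15)))>0
sc=[]
for d in np.arange(-45,-10,.5):
    t=(F[0],F[1],F[2]+np.radians(d)); mk=np.zeros(bm.shape,np.uint8)
    for z in(8,38): cv2.fillConvexPoly(mk,cv2.convexHull(np.round(proj(C,fix2w(t,[[14,-20,z],[152,-20,z],[152,76,z],[14,76,z]]))).astype(np.int32)),1)
    sc.append(((mk>0)&bm).sum()/((mk>0)|bm).sum())
d=np.arange(-45,-10,.5)[np.argmax(sc)]; print("tray",d,max(sc))
t=(F[0],F[1],F[2]+np.radians(d)); h=(F[0],F[1],F[2])
s=4; x0,y0=205,140
big=cv2.resize(im[y0:y0+150,x0:x0+180],None,fx=s,fy=s,interpolation=cv2.INTER_CUBIC)
def dr(P,col):
    p=((proj(C,P)-[x0,y0]+.5)*s).astype(np.int32); cv2.polylines(big,[p],True,col,1)
dr(fix2w(F,[[-35,-132,8],[295,-132,8],[295,118,8],[-35,118,8]]),(0,255,0))
for z in(38,):dr(fix2w(t,[[14,-20,z],[152,-20,z],[152,76,z],[14,76,z]]),(0,255,255))
th=np.linspace(0,6.28,20);dr(fix2w(F,np.c_[11*np.cos(th),11*np.sin(th),22+0*th]),(0,0,255))
dr(fix2w(F,[[225,-50,24],[291,-50,24],[291,6,24],[225,6,24]]),(255,0,255))
dr(fix2w(F,[[102,93,52],[148,93,52],[148,115,52],[102,115,52]]),(255,0,255))
cv2.imwrite("pics/fit.png",big)
E
python3 m.py
```

```text
rect ((522.0316162109375, 41.93804931640625), (330.24169921875, 250.70323181152344), 76.92604064941406)
[[ 362.5775    -90.547066]
 [ 606.7822   -147.2583  ]
 [ 681.4857    174.42316 ]
 [ 437.281     231.1344  ]]
F [558.25728854 166.98484321   4.48420534]
knob px [344.5862069  229.72413793] world [478.9371206  -79.59628548  55.        ] fix [258.13237479 -21.4853242 ]
tray -35.0 0.11751982696467195
```

View pics/fit.png

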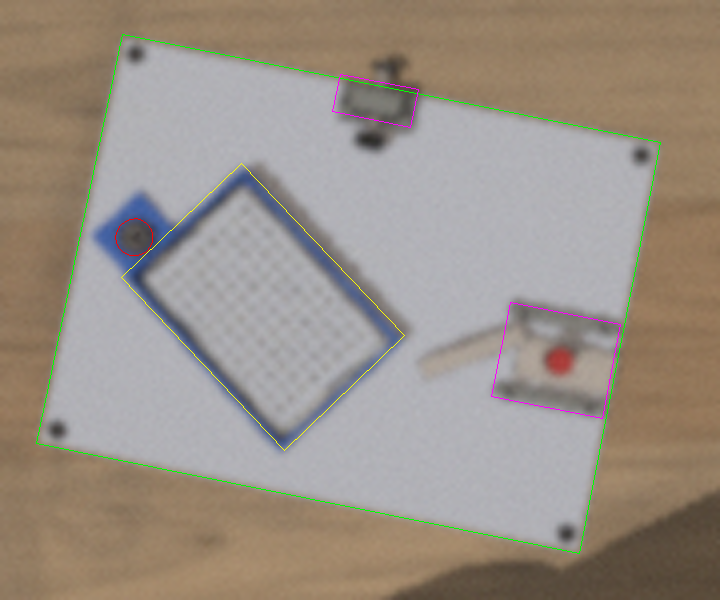

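The overlay fits the board, pin, guide and stop well. The tray is about 35° clockwise of home and the knob is at fixture (258,-22), so the wedge is drawn back. Next I'll plan the approach to the push point with the fingers shut.

```bash
cat >> h.py <<'E'
F=(558.257,166.985,4.48420)
def plan(fx,fy,z,yawdeg,face="z"):
    """target finger centre in fixture frame, yaw of pushing face axis (deg rel. fixture +y)"""
    s=ctrl.sense(); Rt=q(s["ee_rot"]).as_matrix()
    p=fix2w(F,[fx,fy,z])[0]; a=F[2]+np.pi/2+np.radians(yawdeg); d=np.array([np.cos(a),np.sin(a),0]); dn=np.array([0,0,-1.])
    best=None
    for f in "yz":
      for sg in (1,-1):
        if f=="y": M=np.c_[dn,sg*d,np.cross(dn,sg*d)]
        else: M=np.c_[dn,np.cross(sg*d,dn),sg*d]
        rv=R.from_matrix(Rt.T@M).as_rotvec(degrees=True)
        print(f,sg,"rot",rv.round(1))
    print("world",p.round(1),"shift",(Rt.T@(p-s["eef_pos"])).round(1))
def st():
    s=ctrl.sense(); P=s["eef_pos"]; c,sn=np.cos(F[2]),np.sin(F[2]); d=P[:2]-F[:2]; f=s["force"]
    Rt=q(s["ee_rot"]).as_matrix(); z=Rt[:,2]; y=Rt[:,1]
    print("t",s["time_s"],"fix",np.round([c*d[0]+sn*d[1],-sn*d[0]+c*d[1],P[2]],1),"force fix",np.round([c*f[0]+sn*f[1],-sn*f[0]+c*f[1],f[2]],1),"yaw(z) rel fix",round(np.degrees(np.arctan2(z[1],z[0])-F[2]),1),"grip",s["grip_width"], "j",s["joints"].round(2))
E
python3 - <<'E'
from h import *
st(); print(q(ctrl.sense()["ee_rot"]).as_matrix().round(2))
t=-35; a=np.radians(t); 
x,y=136,-45
plan(np.cos(a)*x-np.sin(a)*y,np.sin(a)*x+np.cos(a)*y,100,t)
E
```

```text
t 0.1 fix [ 755.8 -266.4  230.8] force fix [-0.2 -0.   0.2] yaw(z) rel fix -422.8 grip 1.0010750947802989 j [-1.55  0.31  1.5  -0.    1.33 -0.22]
[[-0.    0.24 -0.97]
 [ 0.   -0.97 -0.24]
 [-1.   -0.   -0.  ]]
y 1 rot [-27.8  -0.    0.1]
y -1 rot [1.522e+02 1.000e-01 0.000e+00]
z 1 rot [-1.178e+02 -1.000e-01  0.000e+00]
z -1 rot [62.2  0.   0.1]
world [427.  109.6 100. ] shift [ 131.5 -527.  -440.8]
```

Emit:
carry_out(
  deltas=[
    [1,0,-50,-35,0,0,0],
    [1,0,-95,-75,0,0,0],
    [1,0,-140,-115,0,0,0],
    [1,0,-188,-155,0,0,0],
    [1,0,-235,-195,0,0,0],
  ],
  newtons=40,
)

```text
time_s: 0.72
eef_pos: [260.0, -231.9, 231.2]
ee_rot: [0.086, 0.702, 0.086, -0.702]
force: [1.0, -1.3, 0.2]
grip_width: 0.001
```

Emit:
carry_out(
  deltas=[
    [1,0,-48,-40,-8,0,0],
    [1,0,-95,-80,-16,0,0],
    [1,0,-143,-120,-24,0,0],
    [1,15,-190,-160,-28,0,0],
    [1,30,-235,-197,-28,0,0],
  ],
)

```text
time_s: 1.35
eef_pos: [394.1, 44.2, 201.0]
ee_rot: [0.254, 0.66, 0.254, -0.66]
force: [1.5, -0.7, -0.5]
grip_width: -0.003
```

```bash
python3 - <<'E'
from h import *
st()
t=-35; a=np.radians(t); 
x,y=136,-45
plan(np.cos(a)*x-np.sin(a)*y,np.sin(a)*x+np.cos(a)*y,100,t)
E
```

```text
t 1.35 fix [ 156.7 -132.1  201. ] force fix [ 0.3  1.6 -0.5] yaw(z) rel fix -394.8 grip -0.0030546658905883134 j [-0.19  0.05  1.89 -0.    1.19  0.65]
y 1 rot [ 0.2 -0.  -0. ]
y -1 rot [-1.798e+02  1.000e-01 -0.000e+00]
z 1 rot [-89.8   0.   -0.1]
z -1 rot [90.2 -0.1 -0. ]
world [427.  109.6 100. ] shift [101.  -26.5 -68.2]
```

Emit:
carry_out(
  deltas=[
    [1,30,-26,-68,0,0,0],
    [1,80,-26,-68,0,0,0],
    [1,100,-26,-68,0,0,0],
    [1,100,-26,-68,0,0,0],
    [1,100,-26,-68,0,0,0],
  ],
)

```text
time_s: 1.98
eef_pos: [427.2, 106.7, 102.3]
ee_rot: [0.254, 0.661, 0.254, -0.659]
force: [-0.0, -0.0, 0.1]
grip_width: -0.007
```

```bash
cat > w.py <<'E'
from h import *
import sys
st(); C=cam("wrist"); im=viewer.capture("wrist")[:,:,::-1].copy()
h=float(sys.argv[2]); t=(F[0],F[1],F[2]+np.radians(h))
def dr(P,col): cv2.polylines(im,[np.round(proj(C,P)).astype(np.int32)],True,col,1)
dr(fix2w(t,[[14,-20,38],[152,-20,38],[152,76,38],[14,76,38]]),(0,255,255))
th=np.linspace(0,6.28,20)
dr(fix2w(F,np.c_[125+9*np.cos(th),76+0*th,30+9*np.sin(th)]),(0,0,255))
dr(fix2w(F,[[102,93,52],[148,93,52],[148,115,52],[102,115,52]]),(255,0,255))
dr(fix2w(F,np.c_[11*np.cos(th),11*np.sin(th),22+0*th]),(0,255,0))
cv2.imwrite(sys.argv[1],im)
E
python3 w.py pics/w1.png -35
```

```text
t 1.975 fix [  88.4 -114.   102.3] force fix [ 0.  -0.   0.1] yaw(z) rel fix -394.9 grip -0.007392420027310723 j [-0.02  0.29  1.91  0.    0.94  0.81]
```

View pics/w1.png

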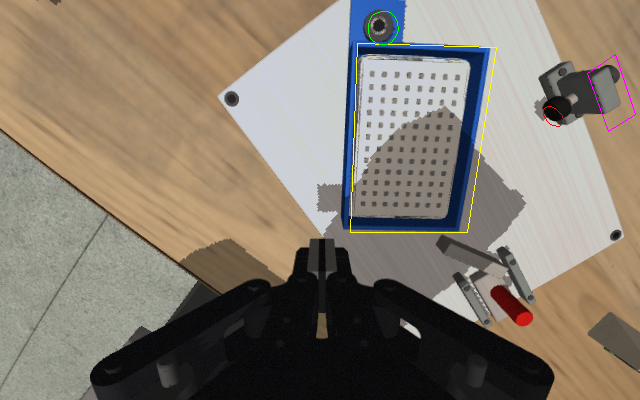

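The wrist view shows the tray at about -35°, with its wall at pixel column 343 against the overlay's 350. The plate is in the tray and the fingertips at (322,245) are clear of the push wall. The pad at (556,107) is near its nominal position. I'll go down and push.

Emit:
carry_out(
  deltas=[
    [1,30,0,0,0,0,0],
    [1,60,0,0,0,0,0],
    [1,80,0,0,0,0,0],
    [1,84,0,0,0,0,0],
    [1,84,0,0,0,0,0],
  ],
)

```text
time_s: 2.65
eef_pos: [427.2, 106.8, 18.2]
ee_rot: [0.254, 0.66, 0.254, -0.66]
force: [-0.0, -0.5, -0.1]
grip_width: 0.001
```

Emit:
carry_out(
  deltas=[
    [1,0,3,0,0,0,0],
    [1,0,6,0,0,0,0],
    [1,0,9,0,0,0,0],
    [1,0,12,0,0,0,0],
    [1,0,15,0,0,0,0],
  ],
)

```text
time_s: 3.28
eef_pos: [436.6, 95.6, 17.3]
ee_rot: [-0.254, -0.66, -0.254, 0.66]
force: [-3.0, 0.8, 2.4]
grip_width: -0.003
```

```bash
python3 - <<'E'
from h import *
st()
E
```

```text
t 3.275 fix [  97.  -102.3   17.3] force fix [-0.1 -3.1  2.4] yaw(z) rel fix -394.8 grip -0.0026237417721741495 j [-0.05  0.46  1.95 -0.    0.73  0.79]
```

Emit:
carry_out(
  deltas=[
    [1,0,7.3,1.3,-3,0,0],
    [1,0,14.6,2.2,-6,0,0],
    [1,0,21.9,2.7,-9,0,0],
    [1,0,29.3,2.8,-12,0,0],
    [1,0,36.7,2.6,-15,0,0],
  ],
)

```text
time_s: 3.9
eef_pos: [459.4, 66.4, 17.2]
ee_rot: [-0.338, -0.621, -0.338, 0.621]
force: [-3.8, 0.5, 1.4]
grip_width: -0.003
```

Emit:
carry_out(
  deltas=[
    [1,0,7.3,1.3,-3,0,0],
    [1,0,14.6,2.2,-6,0,0],
    [1,0,21.9,2.7,-9,0,0],
    [1,0,26.8,2.8,-11,0,0],
    [1,0,29.3,2.8,-12,0,0],
  ],
)

```text
time_s: 4.53
eef_pos: [482.5, 48.2, 17.2]
ee_rot: [-0.401, -0.582, -0.401, 0.582]
force: [-3.5, -0.0, 1.7]
grip_width: 0.002
```

```bash
python3 - <<'E'
from h import *
st()
im=viewer.capture("top")[:,:,::-1]; im=im[130:290,205:385]
cv2.imwrite("pics/t2.png",cv2.resize(im,None,fx=4,fy=3.75,interpolation=2))
cv2.imwrite("pics/w2.png",viewer.capture("wrist")[:,:,::-1])
E
```

```text
t 4.525 fix [132.9 -46.9  17.2] force fix [ 0.8 -3.4  1.7] yaw(z) rel fix -367.8 grip 0.0023626262763917004 j [-0.14  0.52  1.84 -0.    0.78  0.22]
```

View pics/w2.png

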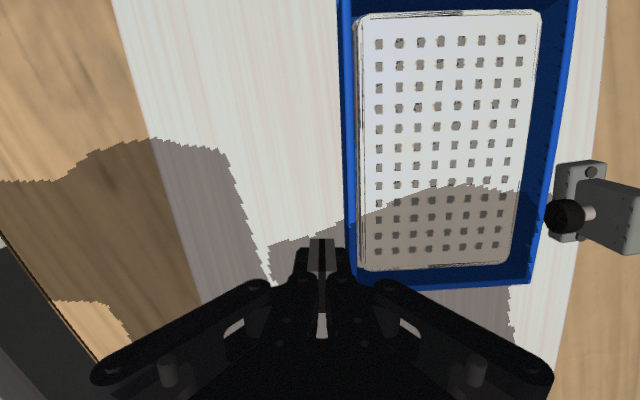

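The pad at (565,215) is still just clear of the tray wall, and the plate is inside. By geometry the gap is about 9 mm or more, so I'll creep.

Emit:
carry_out(
  deltas=[
    [1,0,1,0.1,-0.4,0,0],
    [1,0,2,0.2,-0.8,0,0],
    [1,0,3,0.3,-1.2,0,0],
    [1,0,4,0.4,-1.6,0,0],
    [1,0,5,0.5,-2,0,0],
  ],
)

```text
time_s: 5.25
eef_pos: [487.0, 46.2, 17.3]
ee_rot: [0.411, 0.575, 0.411, -0.575]
force: [-1.6, 0.6, 0.9]
grip_width: 0.001
```

Emit:
carry_out(
  deltas=[
    [1,0,0.6,0,-0.2,0,0],
    [1,0,1.2,0,-0.4,0,0],
    [1,0,1.8,0.1,-0.6,0,0],
    [1,0,2.4,0.2,-0.8,0,0],
    [1,0,3,0.3,-1.1,0,0],
  ],
)

```text
time_s: 5.88
eef_pos: [489.7, 45.0, 17.3]
ee_rot: [0.417, 0.571, 0.417, -0.571]
force: [-1.7, -0.9, -0.9]
grip_width: -0.006
```

Emit:
carry_out(
  deltas=[
    [1,0,0.5,0,-0.2,0,0],
    [1,0,1,0,-0.4,0,0],
    [1,0,1.5,0.1,-0.6,0,0],
    [1,0,2,0.2,-0.8,0,0],
    [1,0,2,0.2,-0.8,0,0],
  ],
)

```text
time_s: 6.5
eef_pos: [491.6, 44.2, 17.3]
ee_rot: [0.421, 0.569, 0.42, -0.568]
force: [-1.0, -0.4, 0.3]
grip_width: 0.001
```

Emit:
carry_out(
  deltas=[
    [1,0,0.5,0,-0.2,0,0],
    [1,0,1,0,-0.4,0,0],
    [1,0,1.5,0,-0.6,0,0],
    [1,0,2,0.1,-0.8,0,0],
    [1,0,2,0.1,-0.8,0,0],
  ],
)

```text
time_s: 7.12
eef_pos: [493.5, 43.5, 17.3]
ee_rot: [0.425, 0.566, 0.424, -0.565]
force: [-1.6, -0.1, 0.2]
grip_width: 0.001
```

Emit:
carry_out(
  deltas=[
    [1,0,0.5,0,-0.2,0,0],
    [1,0,1,0,-0.4,0,0],
    [1,0,1.5,0,-0.6,0,0],
    [1,0,1.5,0.1,-0.6,0,0],
    [1,0,1.5,0.1,-0.6,0,0],
  ],
)

```text
time_s: 7.75
eef_pos: [494.9, 43.0, 17.3]
ee_rot: [0.427, 0.563, 0.427, -0.563]
force: [-1.7, 0.3, -0.9]
grip_width: 0.001
```

Emit:
carry_out(
  deltas=[
    [1,0,0.5,0,-0.2,0,0],
    [1,0,1,0,-0.4,0,0],
    [1,0,1.5,0,-0.6,0,0],
    [1,0,2,0,-0.8,0,0],
    [1,0,2,0,-0.8,0,0],
  ],
)

```text
time_s: 8.38
eef_pos: [495.6, 42.6, 17.2]
ee_rot: [-0.431, -0.559, -0.432, 0.561]
force: [-7.6, -0.7, 4.8]
grip_width: 0.002
```

Emit:
carry_out(
  deltas=[
    [1,0,0.2,0,0,0,0],
    [1,0,0.4,0,0,0,0],
    [1,0,0.6,0,0,0,0],
    [1,0,0.6,0,0,0,0],
    [1,0,0.6,0,0,0,0],
  ],
)

```text
time_s: 9.0
eef_pos: [495.8, 42.5, 17.2]
ee_rot: [-0.431, -0.559, -0.432, 0.561]
force: [-10.5, -0.4, 6.7]
grip_width: -0.0
```

```bash
python3 - <<'E'
from h import *
st()
E
```

```text
t 9.0 fix [135.4 -32.7  17.2] force fix [  2.8 -10.1   6.7] yaw(z) rel fix -361.7 grip -0.0002313855857947644 j [-0.15  0.54  1.8  -0.    0.8   0.11]
```

Emit:
carry_out(
  deltas=[
    [1,-0.2,0.1,0,0,0,0],
    [1,-0.4,0.3,0,0,0,0],
    [1,-0.4,0.3,0,0,0,0],
    [1,-0.4,0.3,0,0,0,0],
    [1,-0.4,0.3,0,0,0,0],
  ],
)

```text
time_s: 9.62
eef_pos: [496.0, 42.4, 17.3]
ee_rot: [-0.43, -0.559, -0.432, 0.561]
force: [-9.7, -0.5, 2.6]
grip_width: -0.002
```

Emit:
carry_out(
  deltas=[
    [1,0,0.3,0,0,0,0],
    [1,0,0.3,0,0,0,0],
    [1,0,0.3,0,0,0,0],
    [1,0,0.3,0,0,0,0],
    [1,0,0.3,0,0,0,0],
  ],
)

```text
time_s: 10.25
eef_pos: [496.0, 42.4, 17.2]
ee_rot: [-0.43, -0.559, -0.433, 0.561]
force: [-10.6, -1.0, 3.9]
grip_width: 0.0
```

```bash
python3 - <<'E'
from h import *
st()
im=viewer.capture("top")[:,:,::-1]; im=im[130:290,205:385]
cv2.imwrite("pics/t3.png",cv2.resize(im,None,fx=4,fy=3.75,interpolation=2))
E
```

```text
t 10.25 fix [135.4 -32.5  17.2] force fix [  3.4 -10.1   3.9] yaw(z) rel fix -361.7 grip 5.103313368160589e-05 j [-0.15  0.54  1.8  -0.    0.81  0.11]
```

View pics/t3.png

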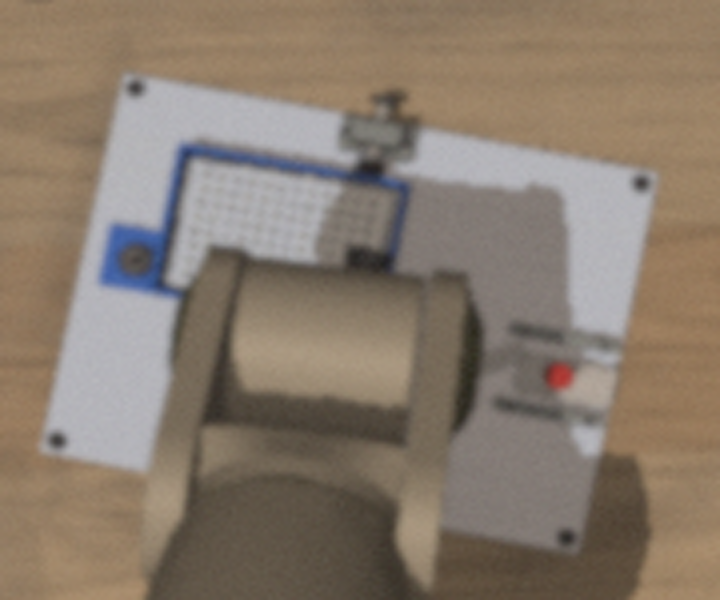

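The tray wall bears on the pad at (370,165) and the plate is inside. One slightly firmer hold, then back off.

Emit:
carry_out(
  deltas=[
    [1,0,0.3,0,0,0,0],
    [1,0,0.3,0,0,0,0],
    [1,0,0.3,0,0,0,0],
    [1,0,0.3,0,0,0,0],
    [1,0,0.3,0,0,0,0],
  ],
)

```text
time_s: 10.92
eef_pos: [496.1, 42.3, 17.2]
ee_rot: [-0.43, -0.559, -0.433, 0.562]
force: [-11.9, -0.1, 4.8]
grip_width: 0.002
```

Emit:
carry_out(
  deltas=[
    [1,0,-2,0,0,0,0],
    [1,0,-8,0,0,0,0],
    [1,-10,-25,0,0,0,0],
    [1,-60,-25,0,0,0,0],
    [1,-90,-25,0,0,0,0],
  ],
)

```text
time_s: 11.55
eef_pos: [474.8, 48.5, 109.9]
ee_rot: [0.432, 0.561, 0.431, -0.559]
force: [-0.4, 1.4, 0.3]
grip_width: 0.001
```

```bash
python3 - <<'E'
from h import *
st()
im=viewer.capture("top"); hsv=cv2.cvtColor(im,cv2.COLOR_RGB2HSV)
red=(cv2.inRange(hsv,(0,120,60),(6,255,255))|cv2.inRange(hsv,(172,120,60),(180,255,255)))[145:290,300:400]
k=np.argwhere(red>0).mean(0)[::-1]+[300,145]; kw=ray(cam("top"),k,58)[0]; d=kw[:2]-F[:2]; c,s=np.cos(F[2]),np.sin(F[2])
print("knob",k,kw,c*d[0]+s*d[1],-s*d[0]+c*d[1])
plan(284,-22,110,0)
E
```

```text
t 11.55 fix [134.3 -54.5 109.9] force fix [-1.3 -0.7  0.3] yaw(z) rel fix -361.7 grip 0.001342737424103812 j [-0.14  0.35  1.8   0.    0.99  0.11]
knob [344.5 230. ] [478.3790892  -79.18403793  58.        ] 257.857250325308 -22.120450369094435
y 1 rot [-1.7 -0.1 -0.5]
y -1 rot [ 1.783e+02 -8.000e-01  1.000e-01]
z 1 rot [-91.7   0.3  -0.4]
z -1 rot [88.3 -0.4 -0.3]
world [ 472.6 -104.7  110. ] shift [  3.1  35.5 148.9]
```

Emit:
carry_out(
  deltas=[
    [1,0,12,50,-1.7,0,0],
    [1,0,24,100,-1.7,0,0],
    [1,3,35.5,149,-1.7,0,0],
    [1,3,35.5,149,-1.7,0,0],
    [1,3,35.5,149,-1.7,0,0],
  ],
)

```text
time_s: 12.22
eef_pos: [470.3, -104.2, 104.7]
ee_rot: [0.44, 0.554, 0.44, -0.554]
force: [-0.1, 0.3, -1.4]
grip_width: 0.001
```

Emit:
carry_out(
  deltas=[
    [1,30,0,0,0,0,0],
    [1,60,0,0,0,0,0],
    [1,75,0,0,0,0,0],
    [1,77,0,0,0,0,0],
    [1,77,0,0,0,0,0],
  ],
)

```text
time_s: 12.85
eef_pos: [470.8, -104.6, 28.5]
ee_rot: [0.44, 0.554, 0.439, -0.554]
force: [-0.2, 0.5, -0.4]
grip_width: 0.006
```

```bash
python3 - <<'E'
from h import *
st()
cv2.imwrite("pics/w4.png",viewer.capture("wrist")[:,:,::-1])
E
```

```text
t 12.85 fix [284.3 -23.8  28.5] force fix [-0.5 -0.4 -0.4] yaw(z) rel fix -360.0 grip 0.005667187116074757 j [-0.46  0.49  1.84  0.    0.8  -0.23]
```

View pics/w4.png

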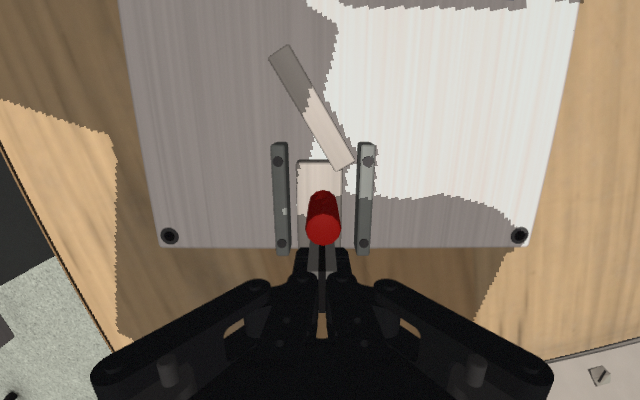

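The knob at (322,218) stands centred ahead of the shut fingers, and the wedge is fully drawn back. I'll push it along -z of the tool.

Emit:
carry_out(
  deltas=[
    [1,-2,0,-7,0,0,0],
    [1,-2,0,-14,0,0,0],
    [1,-2,0,-21,0,0,0],
    [1,-2,0,-28,0,0,0],
    [1,-2,0,-34,0,0,0],
  ],
)

```text
time_s: 13.52
eef_pos: [478.5, -71.7, 30.4]
ee_rot: [0.44, 0.554, 0.439, -0.554]
force: [-2.0, -5.4, 4.0]
grip_width: -0.0
```

Emit:
carry_out(
  deltas=[
    [1,0,0,-2,0,0,0],
    [1,0,0,-4,0,0,0],
    [1,0,0,-6,0,0,0],
    [1,0,0,-8,0,0,0],
    [1,0,0,-8,0,0,0],
  ],
)

```text
time_s: 14.15
eef_pos: [479.8, -63.5, 29.6]
ee_rot: [0.44, 0.554, 0.44, -0.554]
force: [-0.2, -3.3, 1.4]
grip_width: 0.001
```

```bash
python3 - <<'E'
from h import *
st()
E
```

```text
t 14.15 fix [242.3 -24.3  29.6] force fix [3.3 0.5 1.4] yaw(z) rel fix -360.0 grip 0.0013122574494689944 j [-0.37  0.5   1.84  0.    0.81 -0.15]
```

Emit:
carry_out(
  deltas=[
    [1,0,0,-1,0,0,0],
    [1,0,0,-2,0,0,0],
    [1,0,0,-3,0,0,0],
    [1,0,0,-4,0,0,0],
    [1,0,0,-4,0,0,0],
  ],
)

```text
time_s: 14.78
eef_pos: [480.6, -59.7, 29.6]
ee_rot: [0.44, 0.554, 0.44, -0.554]
force: [0.7, -2.9, 1.1]
grip_width: -0.003
```

Emit:
carry_out(
  deltas=[
    [1,0,0,-1,0,0,0],
    [1,0,0,-2,0,0,0],
    [1,0,0,-3,0,0,0],
    [1,0,0,-3,0,0,0],
    [1,0,0,-3,0,0,0],
  ],
)

```text
time_s: 15.4
eef_pos: [481.3, -56.8, 29.7]
ee_rot: [0.44, 0.554, 0.44, -0.554]
force: [1.7, -3.3, -1.1]
grip_width: 0.003
```

Travel is about 41 mm and it still slides freely.

Emit:
carry_out(
  deltas=[
    [1,0,0,-1,0,0,0],
    [1,0,0,-2,0,0,0],
    [1,0,0,-3,0,0,0],
    [1,0,0,-3,0,0,0],
    [1,0,0,-3,0,0,0],
  ],
)

```text
time_s: 16.02
eef_pos: [482.0, -53.9, 29.7]
ee_rot: [0.44, 0.554, 0.44, -0.554]
force: [0.5, -3.2, -0.2]
grip_width: 0.003
```

Emit:
carry_out(
  deltas=[
    [1,0,0,-1,0,0,0],
    [1,0,0,-2,0,0,0],
    [1,0,0,-3,0,0,0],
    [1,0,0,-3,0,0,0],
    [1,0,0,-3,0,0,0],
  ],
)

```text
time_s: 16.65
eef_pos: [482.7, -50.9, 29.7]
ee_rot: [0.44, 0.554, 0.44, -0.554]
force: [1.7, -2.3, -1.7]
grip_width: -0.003
```

Emit:
carry_out(
  deltas=[
    [1,0,0,-1,0,0,0],
    [1,0,0,-2,0,0,0],
    [1,0,0,-3,0,0,0],
    [1,0,0,-3,0,0,0],
    [1,0,0,-3,0,0,0],
  ],
)

```text
time_s: 17.27
eef_pos: [483.4, -48.0, 29.7]
ee_rot: [0.44, 0.554, 0.44, -0.554]
force: [0.5, -3.0, -0.4]
grip_width: 0.002
```

Emit:
carry_out(
  deltas=[
    [1,0,0,-1,0,0,0],
    [1,0,0,-2,0,0,0],
    [1,0,0,-3,0,0,0],
    [1,0,0,-3,0,0,0],
    [1,0,0,-3,0,0,0],
  ],
)

```text
time_s: 17.9
eef_pos: [484.0, -45.1, 29.7]
ee_rot: [0.44, 0.554, 0.44, -0.554]
force: [0.0, -2.6, -1.9]
grip_width: -0.003
```

Emit:
carry_out(
  deltas=[
    [1,0,0,-1,0,0,0],
    [1,0,0,-2,0,0,0],
    [1,0,0,-3,0,0,0],
    [1,0,0,-3,0,0,0],
    [1,0,0,-3,0,0,0],
  ],
)

```text
time_s: 18.52
eef_pos: [484.7, -42.2, 29.7]
ee_rot: [0.44, 0.554, 0.44, -0.554]
force: [0.9, -2.6, -1.0]
grip_width: -0.005
```

Emit:
carry_out(
  deltas=[
    [1,0,0,-1,0,0,0],
    [1,0,0,-2,0,0,0],
    [1,0,0,-3,0,0,0],
    [1,0,0,-3,0,0,0],
    [1,0,0,-3,0,0,0],
  ],
)

```text
time_s: 19.15
eef_pos: [485.4, -39.2, 29.7]
ee_rot: [0.44, 0.554, 0.44, -0.554]
force: [-0.0, -2.4, -2.1]
grip_width: 0.003
```

Emit:
carry_out(
  deltas=[
    [1,0,0,-1,0,0,0],
    [1,0,0,-2,0,0,0],
    [1,0,0,-3,0,0,0],
    [1,0,0,-3,0,0,0],
    [1,0,0,-3,0,0,0],
  ],
)

```text
time_s: 19.77
eef_pos: [486.1, -36.5, 29.7]
ee_rot: [-0.44, -0.554, -0.44, 0.554]
force: [-1.1, -3.9, -1.6]
grip_width: -0.002
```

Force is rising slightly at about 62 mm travel, so I'll take smaller steps.

Emit:
carry_out(
  deltas=[
    [1,0,0,-0.5,0,0,0],
    [1,0,0,-1,0,0,0],
    [1,0,0,-1.5,0,0,0],
    [1,0,0,-1.5,0,0,0],
    [1,0,0,-1.5,0,0,0],
  ],
)

```text
time_s: 20.4
eef_pos: [486.2, -35.8, 29.7]
ee_rot: [-0.44, -0.553, -0.439, 0.554]
force: [-3.6, -11.1, -2.2]
grip_width: -0.002
```

Emit:
carry_out(
  deltas=[
    [1,0,0,-0.3,0,0,0],
    [1,0,0,-0.6,0,0,0],
    [1,0,0,-0.6,0,0,0],
    [1,0,0,-0.6,0,0,0],
    [1,0,0,-0.6,0,0,0],
  ],
)

```text
time_s: 21.02
eef_pos: [486.3, -35.5, 29.7]
ee_rot: [-0.44, -0.553, -0.439, 0.554]
force: [-3.9, -12.4, -0.6]
grip_width: 0.002
```

Emit:
carry_out(
  deltas=[
    [1,0,0,-0.2,0,0,0],
    [1,0,0,-0.4,0,0,0],
    [1,0,0,-0.4,0,0,0],
    [1,0,0,-0.4,0,0,0],
    [1,0,0,-0.4,0,0,0],
  ],
)

```text
time_s: 21.65
eef_pos: [486.4, -35.2, 29.7]
ee_rot: [-0.44, -0.553, -0.439, 0.554]
force: [-4.5, -14.0, -1.6]
grip_width: 0.003
```

Force along the wedge is about 14.7 N, roughly 11 N above sliding, so it is snug. I'll release and back off.

Emit:
carry_out(
  deltas=[
    [1,0,0,1,0,0,0],
    [1,0,0,4,0,0,0],
    [1,0,0,20,0,0,0],
    [1,-30,0,30,0,0,0],
    [1,-80,0,35,0,0,0],
  ],
)

```text
time_s: 22.28
eef_pos: [477.7, -68.9, 109.7]
ee_rot: [-0.438, -0.554, -0.44, 0.555]
force: [0.4, -0.4, 0.7]
grip_width: -0.001
```

Emit:
carry_out(
  deltas=[
    [1,-40,-20,40,0,0,0],
    [1,-70,-50,80,0,0,0],
    [1,-70,-50,80,0,0,0],
    [1,-70,-50,80,0,0,0],
    [1,-70,-50,80,0,0,0],
  ],
)

```text
time_s: 22.9
eef_pos: [412.0, -134.1, 178.9]
ee_rot: [-0.439, -0.554, -0.44, 0.554]
force: [-0.4, -0.7, 0.1]
grip_width: 0.001
```

```bash
python3 - <<'E'
from h import *
st()
cv2.imwrite("pics/w5.png",viewer.capture("wrist")[:,:,::-1])
im=viewer.capture("top")[:,:,::-1]; im=im[130:290,205:385]
cv2.imwrite("pics/t5.png",cv2.resize(im,None,fx=4,fy=3.75,interpolation=2))
E
```

```text
t 22.9 fix [326.3 -74.3 178.9] force fix [ 0.8 -0.2  0.1] yaw(z) rel fix -360.0 grip 0.0013485353332676419 j [-0.59  0.17  1.83  0.    1.15 -0.36]
```

View pics/w5.png

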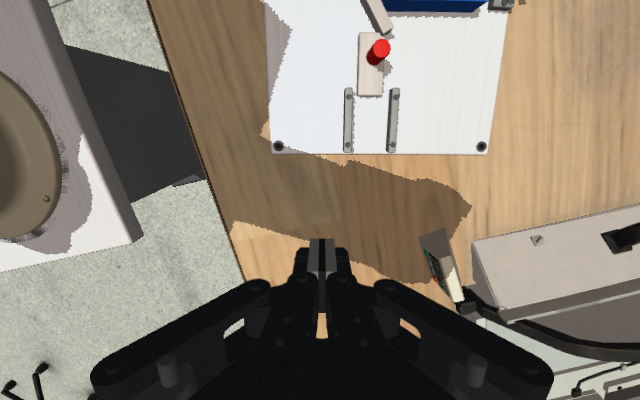

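View pics/t5.png

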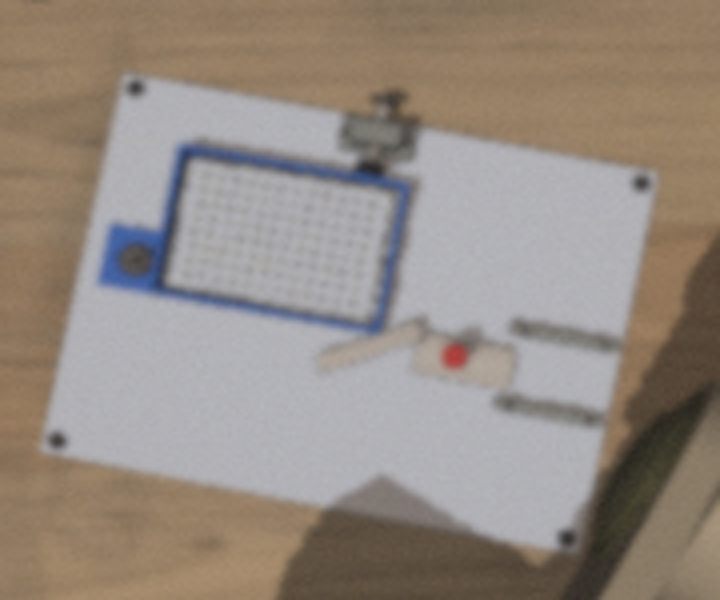

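```bash
python3 -c "
from rig import order; print(order.finish_job())"
```

```text
the job is handed in; nothing more can be done
None
```

The tray is clamped between the wedge and the rubber stop, and I handed the job in with the arm clear at about 23 s of the 72 s allowed.

- **Press on the stop:** I swung the tray round from about -35° with shut fingers at the push spot and felt it meet the stop near its home heading. I held it there for about 2 s with a 10–12 N push while the wedge was still drawn back. By your rule for friction losses, that put some 4–9 N on the stop. I could not measure the stop force directly.
- **Wedge:** I backed off and slid the wedge in by its knob. It began to bear at about 62 mm of travel, and I pushed it on to about 63 mm with 14–15 N. That is about 11 N above sliding friction, so it counts as snug.
- **Last checks:** After release, the top view showed:
  - the tray at its home heading and on the pad;
  - the wedge face against the tray corner;
  - the plate inside the tray.

The robot was touching nothing, and I never moved near the bystanders. The clamping forces after release were not measured, only inferred from the push. None of the checks disagreed.

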